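# Close up the vacuum pot for a mounted sample

### The arm

A 6-joint arm with a two-finger parallel gripper is mounted at the origin on the work surface. World frame = base frame: x ahead of the robot, y to its left, z up, the work surface at z = 0. Lengths are in m, angles in rad, forces in N, time in s.
With the tool pointing down it reaches from about 0.25 to 0.775 m from the base axis. Payload 4 kg.
Tool frame: the origin (TCP) lies where the fingers leave the gripper's body, on its centre line; the fingertips stand 73 mm ahead of it and the grasp point (between the pads) lies 54 mm ahead of it (bot.finger_overhang is the distance from the TCP to the fingertips, in m); z points along the fingers, y is the direction in which the jaws open and shut (so a half turn about z gives the same grasp; the last joint's range is limited). The gripper opens to 85 mm and grips with 20 to 120 N. Pads are 22 mm wide; open, the fingers measure 114 mm over their backs; the gripper's body (76 mm by 85 mm) begins 54 mm behind the grasp point. The pads swing forward as they close: fully open they stand 13 mm farther back than shut.
Start: joints at [1.172, 0.087, 1.371, -0, 1.684, -0.103], TCP at [0.16, 0.526, 0.304] pointing down, gripper open.
Joint ranges: [-3.1, 3.1], [-0.76, 2.03], [0.27, 2.55], [-1.08, 4.22], [0.17, 2.65], [-2.57, 2.57]. Speed limits (rad/s): [2.79, 2.79, 3.14, 3.14, 3.14, 3.14].

### API

Orientations are given as [roll, pitch, yaw] about the fixed x, y, z axes, in that order (R = Rz(yaw) Ry(pitch) Rx(roll)).
In Python, from workcell import bot, vision gives the robot as it stands. The module is installed in compiled form; this text tells all that it offers.
- The arm moves only by the shell command python3 -m inch 'ROWS' [OPENING]. ROWS is JSON, one flat list of numbers, 4 for each row, row after row: the shift along the tool's x, y, z in cm, then the turn about the tool's z in degrees. In form: [dx, dy, dz, twist, dx, dy, dz, twist, ...]. A call has 1 to 5 rows; each row shifts and turns the commanded pose from where the row before left it, along the tool's axes as they then stand; what a row does not reach is not made up. A row lasts 1/12 s, in which the tool goes at most 41.7 mm and 7.16 degrees, less where a joint would pass 70% of its speed; a pose out of reach is approached as far as the arm can. A call is refused whole if a number of a shift passes 4.17 or a number of a turn 7.16, either way. A call with a gripper value outside its range is refused whole. OPENING is the opening, from 0 (shut) to 1 (fully open), set as the call begins (- or left out, the last holds). The fingers move at their own pace and stop on an object; the grip force is fixed at half the most. Time passes only in rows, so rows that do not move let the fingers close. It gives the time, the measured TCP pose, the force and the opening at its end, in the units of the state.
- bot.state(): the state, without advancing time (a new reading comes with each control period).
- vision.snapshot(name): name is "side" or "top"; returns a dict with "img" (384x512x3 uint8, red, green, blue), "range_z" (384x512 float32, m along the optical axis (not along the pixel's ray), 0 where there is no reading), "fx", "fy", "cx", "cy" (pixels), "R" (3x3) and "t" (3): a world point X has camera coordinates R X + t. Camera axes: x right, y down, z forward; pixel columns grow to the right and rows downward; lengths in m; the calibration is good to about 2 mm. A picture is of the moment at which its call begins.
- bot.finish_job(): hands the job in, once; it reports no verdict.
The state is a dict: "t": time; "joint_positions": joint angles; "joint_velocities": joint speeds; "joint_efforts": joint torques, N m; "tcp_pos": TCP position; "tool_rot": TCP orientation; "contact_force": force on the tool from outside, world axes, zero at the start; "wrist_torque": the same for the moment, N m; "grip_width": finger opening in m.
Only numpy, scipy, OpenCV 4.12 (cv2) and the standard library are available. Lean on these libraries where they do the work, as an engineer would, in place of code of your own. Each camera call takes 0.05 s, during which the arm holds its last target. There are 200 camera calls.

### The job

Set the sample up for its vacuum soak: lower the black sample gently into the steel pot so that it stands upright on the pot's floor, then take the lid from its sloping stand and set it gently onto the pot so that it is fully seated and level, and push the red-handled rod down into the lid's neck until its handle rests on the neck. Then, and only then, throw the valve lever all the way over to its other side. Leave the other samples and the other rods where they are.

Things in the scene. Friction and masses are not known exactly. Their poses are not given: they have to be found in the camera images.
- pot: fixed vacuum pot: open steel cup, 88 mm outside, 77 mm inside diameter, on a 130 x 130 x 20 mm aluminium plate. Origin: centre of the plate's underside, on the table; z up. The cup's inner floor is 26 mm and its rim 85 mm above the table
- pot_floor (a point): centre of the pot's inner floor (26 mm above the table)
- pot_rim (a point): centre of the pot's mouth, level with the rim (85 mm above the table)
- carousel: fixed round aluminium plate, diameter 196 mm, 20 mm high, with six dark round spots; three of them carry a mounted sample. Origin: centre of its underside
- black_sample: the sample to load: black glass disc, diameter 44 mm, 8 mm thick, with an upright steel stud in its middle, diameter 14 mm, from 8 to 40 mm above the disc's underside. Stands on the carousel. Origin: centre of the disc's underside; z up along the stud
- white_sample: same shape with a white disc, on the carousel; leave it
- copper_sample: same shape with a copper disc, on the carousel; leave it
- lid_stand: fixed blue stand, 110 x 110 mm foot, whose top slopes 30 degrees: it faces its own -x and up, so it is low at its -x edge, with a ledge there that holds the lid. Origin: centre of its underside; the middle of the slope is 50 mm above the table, the upper edge about 77 mm
- lid: loose lid, 0.16 kg: aluminium flange, diameter 92 mm; under it a black spigot, diameter 67 to 71 mm, that goes into the pot; in its middle a steel neck to grip, diameter 26 mm, with an 11 mm bore 44 mm deep, open at the top. Origin: centre of its underside; z along the neck: flange 6 to 12 mm, neck to 56 mm. Seated, its origin is 6 mm below the rim
- lid_neck_top (a point): centre of the opening at the top of the lid's neck; z along the neck, out of the lid
- rod_rack: fixed white block 50 x 120 x 50 mm with three holes in a row along its own y, 40 mm apart, holding three rods. Origin: centre of its underside
- red_rod: the rod to use: pointed steel rod, diameter 7 mm, 40 mm long, under a red round handle of diameter 16 mm and length 40 mm. Stands in the rack with the handle's lower end on the rack's top. Origin: the point of the rod; z up along it: handle from 40 to 80 mm
- yellow_rod: same shape with a yellow handle, in the rack; leave it
- grey_rod: same shape with a grey handle, in the rack; leave it
- valve_base: fixed grey block, 70 x 50 x 25 mm, that carries the valve lever. Origin: centre of its underside; the lever's pivot lies 22 mm above it, along y. The lever swings in the block's x-z plane, from leaning towards its -x to leaning towards its +x
- valve (a joint): angle of the black valve lever (80 mm long): about 0 as it starts, leaning to the block's -x; 1.0 when fully thrown, leaning to the block's +x. It stays where it is left
- valve_tip (a point): centre of the black ball, diameter 26 mm, at the tip of the valve lever, 80 mm from the pivot
Mind the look-alikes: they are no part of the job. What is shaped like the pot but green, purple or turquoise is not meant.

How it is judged:
By the outcome, as a careful person would: the job done as asked, in the order asked, and still so for the second after the job is handed in, with the robot touching nothing.
It also fails if it takes over 72 s, if anything falls off the work surface, if the arm or the gripper's body presses on something with over 40 N, if the wrist force passes 120 N, or if a joint passes its speed limit or range.

## Working session

There is one attempt and no reset: what is moved stays moved. The work goes in short steps, Python scripts to look and compute and a shell command to move; the robot and the scene stay as the last step left them, time stands still between calls to the robot, and variables do not carry over. Pictures are saved under pics/ and viewed, about 8 in all and at most 12, crops included, and the job is handed in when it is done.

```bash
mkdir -p pics; python3 - <<'E'
from workcell import bot, vision
import cv2,pickle
print(bot.state(), bot.finger_overhang)
for n in("top","side"):
    s=vision.snapshot(n); pickle.dump(s,open(f"{n}0.pkl","wb"))
    cv2.imwrite(f"pics/{n}0.png",cv2.resize(s["img"][:,:,::-1],(800,600)))
    print(n,s["fx"],s["cx"],s["cy"],s["R"],s["t"])
E
```

```text
{'t': 0.0, 'joint_positions': array([ 1.17189114e+00,  8.79585740e-02,  1.37226119e+00,  4.16670942e-05,
        1.68358364e+00, -1.03067615e-01]), 'joint_velocities': array([ 0.00158863,  0.00123503,  0.00013684,  0.00109665,  0.00127212,
       -0.00033545]), 'joint_efforts': array([-1.07518797e-03, -3.51874924e+01, -3.13262308e+01, -2.41300095e-04,
        1.10957015e-02,  9.64109603e-06]), 'tcp_pos': array([0.16019525, 0.52580621, 0.30273346]), 'tool_rot': array([-3.13939789e+00, -2.68646423e-04,  2.84575943e+00]), 'contact_force': array([-0.25896638, -0.0529285 , -0.85299255]), 'wrist_torque': array([ 0.02086413,  0.04341828, -0.01063063]), 'grip_width': 0.08532263884898794} 0.0726
top 353.51816315269514 256.97371957071726 187.55563809143544 [[ 0.02442706 -0.99967525 -0.0072597 ]
 [-0.99721288 -0.02385352 -0.07069281]
 [ 0.07049668  0.00896628 -0.99747172]] [-0.01763086  0.45794911  0.96480334]
side 353.727976062024 255.4776134172968 192.31759947712166 [[ 0.99078533 -0.13457435 -0.01530296]
 [-0.08811994 -0.55468656 -0.82738002]
 [ 0.10285578  0.82110448 -0.56143399]] [-0.43086866  0.11645558  1.08941567]
```

View pics/top0.png

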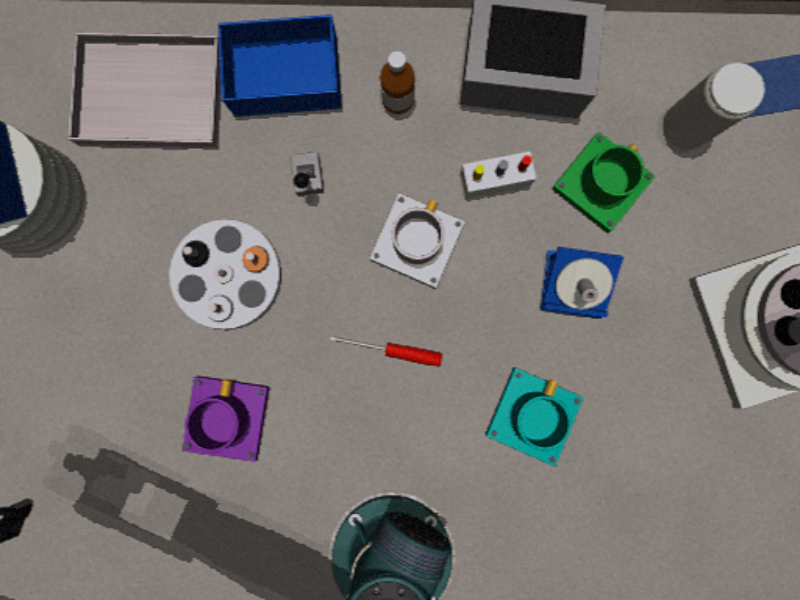

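View pics/side0.png

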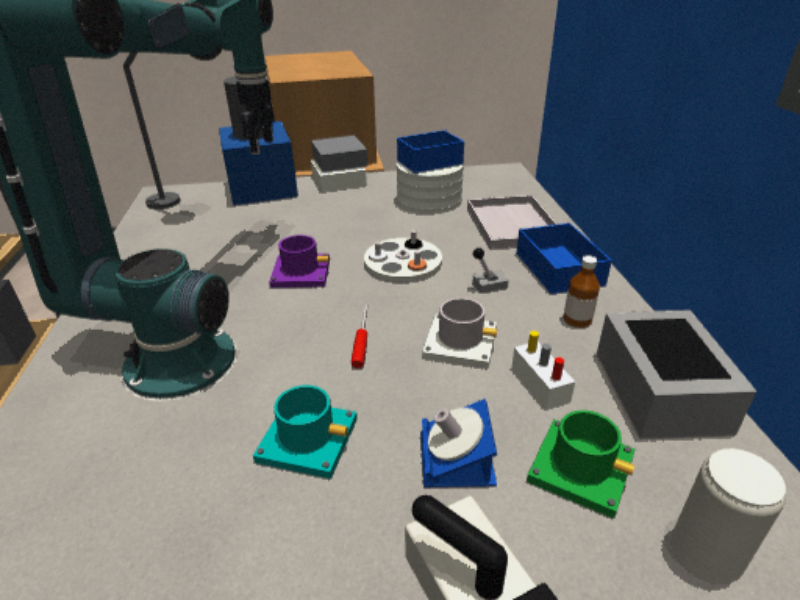

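The top view (800-px scale) shows the black sample at (195,253), copper at (256,258) and white at (219,308). The steel pot is at (417,235), the valve at (303,178), the rack at (498,172) with the red rod at (526,162), and the lid on its stand at (585,285).

What could be mistaken for the targets:
- **Pot:** green (610,175), purple (220,420) and turquoise (540,420). The bare steel pot at (417,235) is the right one.
- **Sample:** white, copper, the empty dark spots and the central knob at (224,273). The black disc with a stud at (195,253) is the right one.
- **Rod:** yellow (479,172), grey (502,167) and the red screwdriver at (410,353). The rod at (526,162) is the right one.

```bash
cat > h.py <<'E'
import numpy as np,cv2
def cloud(s):
    z=s["range_z"].astype(float); h,w=z.shape
    u,v=np.meshgrid(np.arange(w),np.arange(h))
    P=np.stack([(u-s["cx"])/s["fx"]*z,(v-s["cy"])/s["fy"]*z,z],-1)
    X=(P-s["t"])@s["R"]; X[z==0]=np.nan
    return X
def circ(p):
    A=np.c_[2*p,np.ones(len(p))]; c=np.linalg.lstsq(A,(p**2).sum(1),rcond=None)[0]
    return c[:2],np.sqrt(c[2]+c[:2]@c[:2])
E
cat > m.py <<'E'
import pickle,numpy as np,cv2
from h import *
S={n:pickle.load(open(n+"0.pkl","rb")) for n in("top","side")}
C={n:cloud(S[n]) for n in S}
T=C["top"];I=S["top"]["img"].astype(int)
k=.64
def near(n,c,r,zl,zh):
    X=C[n]; return (np.hypot(X[...,0]-c[0],X[...,1]-c[1])<r)&(X[...,2]>zl)&(X[...,2]<zh)
pts=dict(black=(195,253),copper=(256,258),white=(219,308),pot=(417,235),valve=(303,178),red=(526,162),yel=(479,172),lid=(570,285),car=(224,273))
for a,(u,v) in pts.items(): print(a,T[int(v*k),int(u*k)].round(3))
def xy(a): u,v=pts[a]; return np.nan_to_num(T[int(v*k),int(u*k)])[:2]
for n in C:
    X=C[n]
    print("==",n,"table z",np.nanmedian(X[...,2][(np.abs(X[...,2])<.015)]))
    m=near(n,xy("pot"),.06,.08,.092); p=X[m]; 
    H=cv2.minEnclosingCircle((p[:,:2]*1000).astype(np.float32)); print("rim",m.sum(),circ(p[:,:2]),H,np.median(p[:,2]))
    for a,zl,zh in(("black",.048,.066),("red",.078,.098),("yel",.078,.098),("valve",.04,.13)):
        m=near(n,xy(a),.03 if a!="valve" else .06,zl,zh); p=X[m]
        if len(p): print(a,m.sum(),np.median(p,0).round(4),p.min(0).round(3),p.max(0).round(3))
    m=near(n,xy("car"),.11,.015,.024); p=X[m]; print("car",cv2.minEnclosingCircle((p[:,:2]*1000).astype(np.float32)),np.median(p[:,2]))
    m=near(n,xy("lid"),.07,.03,.14); p=X[m]; col=S[n]["img"][m].astype(int)
    f=(col[:,0]>120)&(np.ptp(col,axis=1)<60); q=p[f]
    best=None; rng=np.random.default_rng(0)
    for _ in range(400):
        t=q[rng.choice(len(q),3,False)]; nn=np.cross(t[1]-t[0],t[2]-t[0]); L=np.linalg.norm(nn)
        if L<1e-5: continue
        nn/=L; inl=np.abs((q-t[0])@nn)<.003
        if best is None or inl.sum()>best.sum(): best=inl
    w=q[best]; c=w.mean(0); nn=np.linalg.svd(w-c)[2][2]; nn*=np.sign(nn[2])
    e1=np.cross(nn,[0,0,1]);e1/=np.linalg.norm(e1);e2=np.cross(nn,e1)
    cc,r=cv2.minEnclosingCircle((np.c_[(w-c)@e1,(w-c)@e2]*1000).astype(np.float32))
    fc=c+cc[0]/1e3*e1+cc[1]/1e3*e2
    print("lid flange",len(w),"c",fc.round(4),"n",nn.round(3),"tilt",np.degrees(np.arccos(nn[2])),"r",r, "az",np.degrees(np.arctan2(nn[1],nn[0])))
    pm=p[((p-fc)@nn>.030)]; d=(pm-fc)@nn; print(" neck",len(pm),"hmax",d.max(),"top mean", pm[d>.038].mean(0).round(4), "pred top",(fc+.044*nn).round(4), "offaxis",((pm-fc)-np.outer(d,nn)).mean(0).round(4))
    m=near(n,xy("red"),.09,.044,.054); p=(X[m][:,:2]*1000).astype(np.float32); print("rack",cv2.minAreaRect(p))
    m=near(n,xy("valve"),.07,.015,.03); p=(X[m][:,:2]*1000).astype(np.float32); print("vbase",cv2.minAreaRect(p))
im=S["top"]["img"][85:235,95:395]; 
E
python3 m.py; python3 - <<'E'
import pickle,cv2,numpy as np
s=pickle.load(open("top0.pkl","rb"))["img"][:,:,::-1]; t=pickle.load(open("side0.pkl","rb"))["img"][:,:,::-1]
a=cv2.resize(s[90:220,100:400],(800,347),interpolation=3); b=cv2.resize(t[140:235,220:420],(500,238),interpolation=3)
o=np.zeros((590,800,3),np.uint8);o[:347]=a;o[350:588,:500]=b;cv2.imwrite("pics/crop0.png",o)
E
```

```text
black [0.52  0.357 0.042]
copper [0.511 0.249 0.045]
white [0.423 0.309 0.042]
pot [ 0.562 -0.029  0.03 ]
valve [0.64  0.161 0.104]
red [ 0.678 -0.207  0.092]
yel [ 0.658 -0.13   0.091]
lid [ 0.477 -0.29   0.059]
car [0.486 0.305 0.039]
== top table z 0.0009419307341898744
rim 222 (array([ 0.55418297, -0.02977883]), np.float64(0.04096889017513606)) ((554.3662109375, -29.472702026367188), 44.08928680419922) 0.08544574128384827
black 30 [0.52   0.3609 0.0602] [0.514 0.356 0.049] [0.526 0.369 0.065]
red 41 [ 0.6803 -0.2073  0.0903] [ 0.673 -0.215  0.078] [ 0.689 -0.2    0.094]
yel 41 [ 0.663  -0.1298  0.0901] [ 0.656 -0.138  0.079] [ 0.672 -0.122  0.093]
valve 87 [0.6347 0.1657 0.1037] [0.625 0.154 0.047] [0.664 0.179 0.109]
car ((485.87261962890625, 311.95477294921875), 98.3744125366211) 0.02084122345758303
lid flange 638 c [ 0.478  -0.3144  0.0611] n [-0.502  0.054  0.863] tilt 30.312029299226623 r 46.821048736572266 az 173.83784134047812
 neck 94 hmax 0.046915743555846 top mean [ 0.4577 -0.3097  0.0994] pred top [ 0.4559 -0.312   0.0991] offaxis [0.0022 0.003  0.0011]
rack ((673.4961
[... 551 characters left out ...]
628 -0.137   0.0871] [ 0.655 -0.143  0.079] [ 0.67  -0.127  0.09 ]
valve 67 [0.6397 0.1585 0.0911] [0.625 0.148 0.045] [0.662 0.168 0.106]
car ((484.0856628417969, 307.8382873535156), 99.8661117553711) 0.018080973741738806
lid flange 631 c [ 0.4712 -0.305   0.055 ] n [-0.497  0.06   0.865] tilt 30.070134934827628 r 59.98430633544922 az 173.12830398144575
 neck 107 hmax 0.04593261663044717 top mean [ 0.4565 -0.3161  0.0968] pred top [ 0.4493 -0.3024  0.0931] offaxis [ 0.0071 -0.0153  0.0051]
rack ((671.7510986328125, -177.0255584716797), (52.83985137939453, 114.92735290527344), 12.757514953613281)
vbase ((669.9375, 168.07630920410156), (69.9520263671875, 52.50679016113281), 10.09817886352539)
```

View pics/crop0.png

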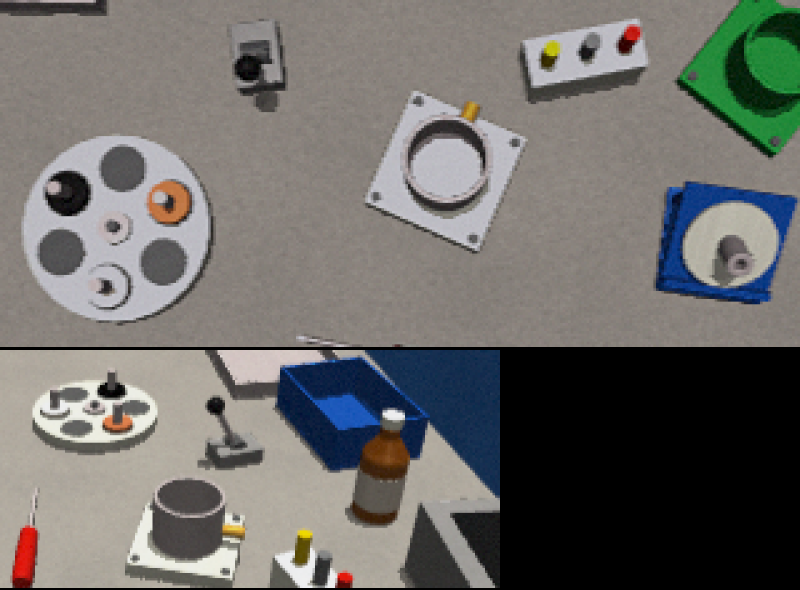

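The crop confirms the black disc with its stud at top-image (195,253), and the steel pot and red rod. The two cameras differ by about 4 mm in y, so I'll use the average and correct it once I'm near. Now I'll approach to above the black sample.

```bash
python3 -m inch '[-3.92,-0.55,0.8,0,-3.92,-0.55,0.8,0,-3.92,-0.55,0.8,0,-3.92,-0.55,0.8,0,-3.92,-0.55,0.8,0]' 0.5; python3 -m inch '[-3.92,-0.55,0.8,0,-3.92,-0.55,0.8,0,-3.92,-0.55,0.8,0,-3.92,-0.55,0.8,0,-3.92,-0.55,0.8,0]'; python3 -m inch '[0,0,0,0,0,0,0,0]'
cat > to.py <<'E'
# usage: to.py x y z -> shift in tool axes (cm) from present pose
import sys,numpy as np
from workcell import bot
from scipy.spatial.transform import Rotation as R
s=bot.state(); M=R.from_euler('xyz',s["tool_rot"]).as_matrix()
print("t",round(s["t"],2),"tcp",s["tcp_pos"].round(4),"rot",s["tool_rot"].round(3),"F",s["contact_force"].round(1),"w",round(s["grip_width"],4))
if len(sys.argv)>3: print("cm",(M.T@(np.array(sys.argv[1:4],float)-s["tcp_pos"])*100).round(2))
if len(sys.argv)>4: print("twist deg for yaw",((np.degrees(s["tool_rot"][2]-float(sys.argv[4]))+90)%180-90).round(1))
E
python3 to.py .519 .359 .106
python3 - <<'E'
from workcell import vision
import cv2,numpy as np
s=vision.snapshot("side")["img"][:,:,::-1];t=vision.snapshot("top")["img"][:,:,::-1]
o=np.hstack([cv2.resize(s[90:190,210:330],(480,400),interpolation=3),cv2.resize(t[120:220,90:170],(320,400),interpolation=3)]);cv2.imwrite("pics/a.png",o)
E
```

```text
t: 0.52
tcp_pos: [0.341, 0.4416, 0.263]
tool_rot: [-3.141, -0.0, 2.846]
contact_force: [1.2, 1.1, 0.2]
grip_width: 0.0426
t: 0.93
tcp_pos: [0.5207, 0.3579, 0.2228]
tool_rot: [-3.141, -0.001, 2.846]
contact_force: [0.3, -0.2, 0.7]
grip_width: 0.0427
t: 1.1
tcp_pos: [0.5206, 0.3574, 0.2215]
tool_rot: [-3.139, -0.003, 2.842]
contact_force: [-0.9, 0.1, -0.3]
grip_width: 0.0428
t 1.1 tcp [0.5206 0.3574 0.2215] rot [-3.139e+00 -3.000e-03  2.842e+00] F [-0.9  0.1 -0.3] w 0.0428
cm [ 0.16  0.14 11.55]
```

View pics/a.png

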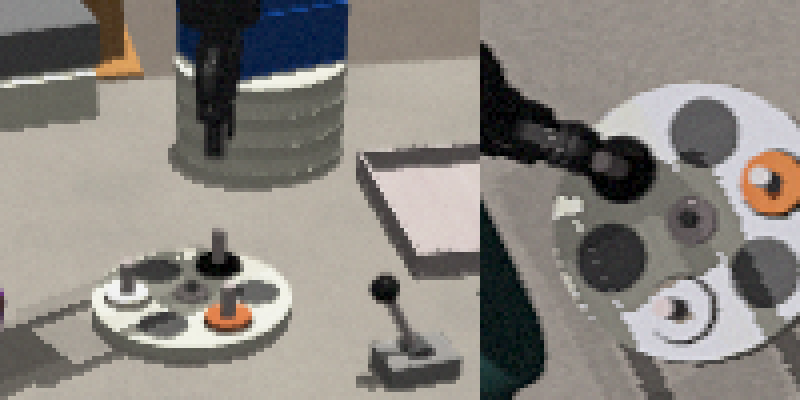

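The side crop shows the gripper tip at (215,155), nearly above the black stud at (220,232). I'll check the cameras against the known fingertip pose, with no new picture.

```bash
python3 - <<'E'
from workcell import vision,bot
from h import *
s=vision.snapshot("side");X=cloud(s);st=bot.state()
p=st["tcp_pos"]
m=(np.hypot(X[...,0]-p[0],X[...,1]-p[1])<.08)&(X[...,2]>.12)&(X[...,2]<.20)
q=X[m]-[p[0],p[1],0]
yaw=st["tool_rot"][2]
tx=np.array([np.cos(yaw),np.sin(yaw)]);ty=np.array([np.sin(yaw),-np.cos(yaw)])
for lo in np.arange(.12,.2,.01):
    r=q[(q[:,2]>=lo)&(q[:,2]<lo+.01)]
    if len(r)>2:
        a=r[:,:2]@tx;b=r[:,:2]@ty;print(round(lo,3),len(r),"x",a.min().round(4),np.median(a).round(4),a.max().round(4),"y",np.percentile(b,[0,10,50,90,100]).round(4))
# tip expected z
print(p[2]-.0726)
s=vision.snapshot("top");X=cloud(s)
m=(np.hypot(X[...,0]-.52,X[...,1]-.36)<.03)&(X[...,2]>.055)&(X[...,2]<.066); print(m.sum(),X[m].mean(0))
E
```

```text
0.15 14 x -0.0099 -0.0052 0.0104 y [-0.0368 -0.0354 -0.0306  0.0191  0.0209]
0.16 19 x -0.0101 -0.0055 0.0102 y [-0.0397 -0.0369 -0.0321  0.0168  0.0203]
0.17 18 x -0.0094 -0.0022 0.0109 y [-0.0418 -0.0397 -0.0365  0.0194  0.021 ]
0.18 19 x -0.0114 0.0013 0.0103 y [-0.0409 -0.0393 -0.0328  0.0181  0.0203]
0.19 9 x -0.0129 -0.0114 0.0035 y [-0.0556 -0.0545 -0.0495  0.0235  0.0312]
0.15138072120528073
25 [0.52035859 0.36229515 0.06016279]
```

```bash
python3 -m inch '[0.16,0.14,4,0,0,0,3.5,0,0,0,2.5,0,0,0,1.2,0,0,0,0,0]'; python3 -m inch '[0,0,0,0,0,0,0,0,0,0,0,0,0,0,0,0,0,0,0,0]' 0;python3 -m inch '[0,0,0,0,0,0,0,0,0,0,0,0]'; python3 to.py .519 .359 .106
```

```text
t: 1.72
tcp_pos: [0.5154, 0.3609, 0.1084]
tool_rot: [-3.137, -0.005, 2.848]
contact_force: [0.1, 0.4, -0.6]
grip_width: 0.0429
t: 2.13
tcp_pos: [0.5194, 0.3621, 0.1153]
tool_rot: [3.137, 0.004, 2.846]
contact_force: [-1.2, 1.2, 6.2]
grip_width: 0.0114
t: 2.38
tcp_pos: [0.5195, 0.3622, 0.1153]
tool_rot: [3.137, 0.004, 2.846]
contact_force: [-0.4, 0.4, 6.0]
grip_width: 0.0115
t 2.38 tcp [0.5195 0.3622 0.1153] rot [3.137 0.004 2.846] F [-0.4  0.4  6. ] w 0.0115
cm [-0.04 -0.32  0.93]
```

```bash
python3 - <<'E'
from workcell import vision
import cv2,numpy as np
s=vision.snapshot("side")["img"][:,:,::-1];t=vision.snapshot("top")["img"][:,:,::-1]
o=np.hstack([cv2.resize(s[120:180,220:300],(560,420),interpolation=3),cv2.resize(t[140:200,100:140],(240,420),interpolation=3)]);cv2.imwrite("pics/b.png",o)
E
```

```text
(no output)
```

View pics/b.png

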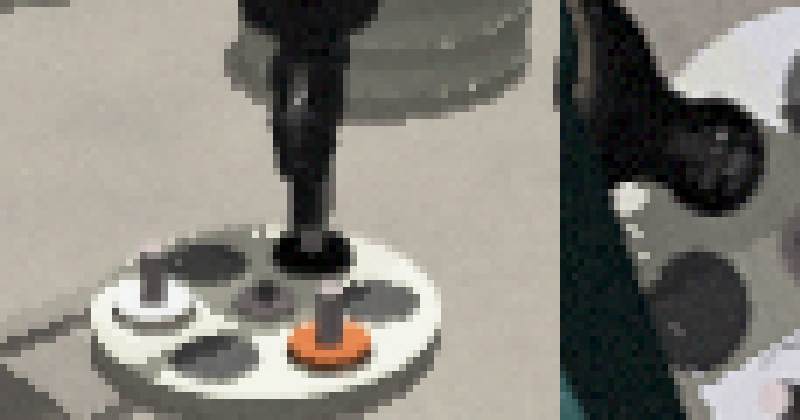

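The side crop shows the pads on the black sample's stud, a few mm above its disc at (313,250). The other samples are undisturbed. Lifting and carrying it to the pot.

```bash
python3 -m inch '[0,0,-1,0,0,0,-2,0,0,0,-2.5,0,0,0,-2.5,0,0,0,-2,0]'; python3 -m inch '[-1,-2.4,-0.5,0,-1.5,-3.6,0,0,-1.5,-3.7,0,0,-1.5,-3.7,0,0,-1.5,-3.7,0,0]'; python3 -m inch '[-1.5,-3.7,0,0,-1.5,-3.7,0,0,-1.5,-3.7,0,0,-1.3,-3.2,0,0,-1,-2.4,0,0]';python3 -m inch '[-1,-2.4,0,0,-0.3,-0.8,0,0,0,0,0,0,0,0,0,0]'; python3 to.py .5535 -.0325 .2; python3 - <<'E'
from workcell import vision
import cv2,numpy as np
s=vision.snapshot("side")["img"][:,:,::-1];t=vision.snapshot("top")["img"][:,:,::-1]
o=np.hstack([cv2.resize(s[130:240,240:350],(400,400),interpolation=3),cv2.resize(t[110:190,230:310],(400,400),interpolation=3)]);cv2.imwrite("pics/c.png",o)
E
```

```text
t: 2.9
tcp_pos: [0.5184, 0.3609, 0.2146]
tool_rot: [3.14, 0.001, 2.846]
contact_force: [-0.9, -0.2, -0.7]
grip_width: 0.0113
t: 3.32
tcp_pos: [0.535, 0.1753, 0.2176]
tool_rot: [-3.142, 0.001, 2.846]
contact_force: [1.4, 0.5, 0.6]
grip_width: 0.0114
t: 3.73
tcp_pos: [0.5513, -0.0057, 0.2176]
tool_rot: [-3.14, 0.001, 2.843]
contact_force: [1.0, -1.0, -1.8]
grip_width: 0.0116
t: 4.07
tcp_pos: [0.5546, -0.0367, 0.2171]
tool_rot: [3.141, -0.0, 2.845]
contact_force: [0.4, -0.2, -0.8]
grip_width: 0.0114
t 4.07 tcp [ 0.5546 -0.0367  0.2171] rot [ 3.141 -0.     2.845] F [ 0.4 -0.2 -0.8] w 0.0114
cm [0.23 0.37 1.71]
```

View pics/c.png

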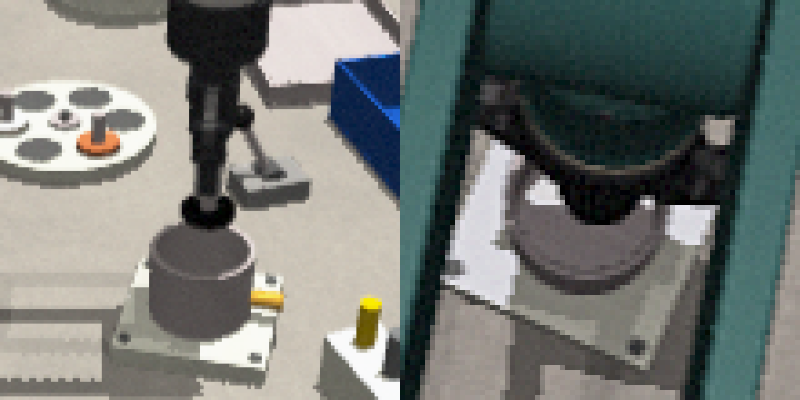

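The sample is held upright. Its black disc is at (208,212) in the side crop, above the pot's mouth at (203,250). Lowering it now, gently at the end.

```bash
python3 -m inch '[0.23,0.37,0,0,0,0,2,0,0,0,2,0,0,0,2,0,0,0,1.5,0]'; python3 -m inch '[0,0,1,0,0,0,0.4,0,0,0,0,0,0,0,0,0]'; python3 to.py .5535 -.0325 .1213;python3 -m inch '[0,0,0.15,0,0,0,0.15,0,0,0,0,0,0,0,0,0]'; python3 -m inch '[0,0,0.15,0,0,0,0.1,0,0,0,0,0,0,0,0,0]'
```

```text
t: 4.58
tcp_pos: [0.5528, -0.0309, 0.1403]
tool_rot: [3.141, -0.002, 2.848]
contact_force: [-0.1, 0.3, -0.5]
grip_width: 0.0115
t: 4.92
tcp_pos: [0.5541, -0.0323, 0.1287]
tool_rot: [3.141, 0.001, 2.846]
contact_force: [-0.1, -0.8, 0.2]
grip_width: 0.0113
t 4.92 tcp [ 0.5541 -0.0323  0.1287] rot [3.141e+00 1.000e-03 2.846e+00] F [-0.1 -0.8  0.2] w 0.0113
cm [ 0.05 -0.04  0.74]
t: 5.25
tcp_pos: [0.5538, -0.0328, 0.1254]
tool_rot: [3.141, 0.001, 2.846]
contact_force: [-0.8, -0.2, -1.2]
grip_width: 0.0112
t: 5.58
tcp_pos: [0.5535, -0.0327, 0.1222]
tool_rot: [3.142, -0.0, 2.846]
contact_force: [-0.7, 0.0, -0.9]
grip_width: 0.0112
```

```bash
for i in 1; do python3 -m inch '[0,0,0.1,0,0,0,0.0,0,0,0,0,0]' | egrep 'tcp|contact'; python3 -m inch '[0,0,0.1,0,0,0,0.0,0,0,0,0,0]'| egrep 'tcp|contact';python3 -m inch '[0,0,0.1,0,0,0,0.0,0,0,0,0,0]'| egrep 'tcp|contact';done
```

```text
tcp_pos: [0.5537, -0.0327, 0.1214]
contact_force: [-0.5, -0.1, -1.0]
tcp_pos: [0.5537, -0.0327, 0.1213]
contact_force: [-1.5, -0.0, 5.0]
tcp_pos: [0.5537, -0.0327, 0.1213]
contact_force: [-4.5, 0.6, 9.5]
```

The sample touched the floor at the predicted height. I'll relieve the press, release, retreat, then go to above the lid.

```bash
python3 -m inch '[0,0,-0.15,0,0,0,0,0]' ; python3 -m inch '[0,0,0,0,0,0,0,0,0,0,0,0]' 0.33;  python3 -m inch '[0,0,-1,0,0,0,-2.5,0,0,0,-3,0,0,0,-3,0,0,0,-1.5,0]'; python3 -m inch '[0,-3,0,0,0.1,-3.7,0,0,0.1,-3.7,0,0,0.1,-3.7,0,0,0.1,-3.7,0,0]' 0.7;  python3 -m inch '[0,-3.7,0,0,0,-3.7,0,0,0,-3.0,0,0,0,-1.3,0,-5.2,0,0,0,-5.1]';python3 -m inch '[0,0,0,0,0,0,0,0]'; python3 to.py .464 -.314 .141 3.026
python3 - <<'E'
from workcell import vision
import cv2,numpy as np
a=vision.snapshot("side");b=vision.snapshot("top")
from h import *
X=cloud(b)
p=np.array([.5538,-.0325])
m=(np.hypot(X[...,0]-p[0],X[...,1]-p[1])<.036)
for lo,hi in((.028,.042),(.05,.075)):
    q=X[m&(X[...,2]>lo)&(X[...,2]<hi)&(b["img"].max(-1)<255)]; print(lo,len(q),q.mean(0).round(4) if len(q) else "", q.max(0).round(4) if len(q) else "")
s=a["img"][:,:,::-1];t=b["img"][:,:,::-1]
o=np.hstack([cv2.resize(s[200:310,235:345],(400,400),interpolation=3),cv2.resize(t[110:190,230:310],(400,400),interpolation=3)]);cv2.imwrite("pics/d.png",o)
E
```

```text
t: 6.5
tcp_pos: [0.5539, -0.0327, 0.1213]
tool_rot: [3.141, 0.001, 2.846]
contact_force: [-0.9, 0.6, 4.3]
grip_width: 0.0112
t: 6.75
tcp_pos: [0.5535, -0.0326, 0.1204]
tool_rot: [3.142, -0.001, 2.846]
contact_force: [-0.3, -0.5, 0.2]
grip_width: 0.0282
t: 7.17
tcp_pos: [0.5549, -0.0329, 0.236]
tool_rot: [3.141, 0.007, 2.846]
contact_force: [0.6, -0.6, 0.0]
grip_width: 0.0283
t: 7.58
tcp_pos: [0.4973, -0.2031, 0.2318]
tool_rot: [-3.141, 0.001, 2.847]
contact_force: [0.4, 0.5, 0.3]
grip_width: 0.0597
t: 8.0
tcp_pos: [0.4625, -0.3171, 0.2313]
tool_rot: [-3.14, 0.0, 3.025]
contact_force: [-0.0, 0.8, 0.4]
grip_width: 0.06
t: 8.17
tcp_pos: [0.4638, -0.3138, 0.2313]
tool_rot: [3.141, 0.0, 3.023]
contact_force: [0.8, -0.6, -0.4]
grip_width: 0.0598
t 8.17 tcp [ 0.4638 -0.3138  0.2313] rot [3.141 0.    3.023] F [ 0.8 -0.6 -0.4] w 0.0598
cm [-0.02 -0.01  9.03]
twist deg for yaw -0.2
0.028 243 [ 0.5546 -0.0325  0.0332] [0.5872 0.0013 0.039 ]
0.05 32 [ 0.5546 -0.037   0.0654] [ 0.5674 -0.0258  0.0729]
```

View pics/d.png

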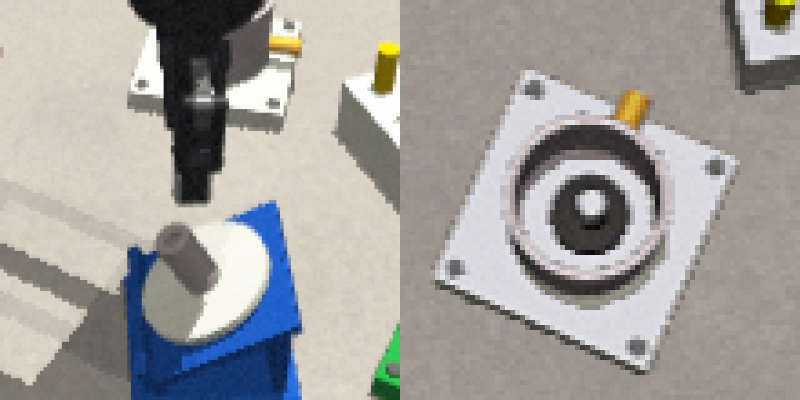

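The sample stands upright inside the pot, with its disc at (591,214) in the top crop and about centred. The gripper at (193,195) is above the lid's neck at (180,245) in the side crop. I'll measure the pot centre relative to the sample I placed, then descend and grip the neck.

```bash
python3 - <<'E'
from workcell import vision
from h import *
b=vision.snapshot("top");X=cloud(b);p=np.array([.5538,-.0325])
d=np.hypot(X[...,0]-p[0],X[...,1]-p[1]);z=X[...,2]
g=b["img"].max(-1)
q=X[(d<.034)&(z>.029)&(z<.041)&(g<75)]
print("disc",len(q),cv2.minEnclosingCircle((q[:,:2]*1e3).astype(np.float32)))
q=X[(d<.015)&(z>.060)&(z<.075)]; print("stud",len(q),q.mean(0))
q=X[(d<.06)&(z>.081)&(z<.092)]; print("rim",circ(q[:,:2]),cv2.minEnclosingCircle((q[:,:2]*1e3).astype(np.float32)))
E
python3 -m inch '[0,0,2.5,0,0,0,2.5,0,0,0,2,0,0,0,1.3,0,0,0,0.6,0]'; python3 -m inch '[0,0,0,0,0,0,0,0]'; python3 -m inch '[0,0,0,0,0,0,0,0,0,0,0,0,0,0,0,0]' 0;python3 -m inch '[0,0,0,0,0,0,0,0]'; python3 to.py
```

```text
disc 148 ((554.1397094726562, -32.552730560302734), 21.436384201049805)
stud 23 [ 0.55444743 -0.03138249  0.0670024 ]
rim (array([ 0.55421833, -0.02980524]), np.float64(0.04098171894466796)) ((554.6762084960938, -29.71967887878418), 43.866302490234375)
t: 8.73
tcp_pos: [0.4631, -0.3121, 0.1392]
tool_rot: [3.139, -0.004, 3.026]
contact_force: [0.3, -0.2, -0.5]
grip_width: 0.06
t: 8.9
tcp_pos: [0.4642, -0.3135, 0.1424]
tool_rot: [-3.141, 0.001, 3.026]
contact_force: [-0.3, 0.0, 0.0]
grip_width: 0.0598
t: 9.23
tcp_pos: [0.4644, -0.3142, 0.1435]
tool_rot: [-3.14, 0.002, 3.026]
contact_force: [-0.7, 0.5, 3.3]
grip_width: 0.0239
t: 9.4
tcp_pos: [0.4643, -0.3142, 0.1435]
tool_rot: [-3.14, 0.002, 3.025]
contact_force: [-0.6, 1.0, 5.6]
grip_width: 0.0239
t 9.4 tcp [ 0.4643 -0.3142  0.1435] rot [-3.140e+00  2.000e-03  3.025e+00] F [-0.6  1.   5.6] w 0.0239
```

The neck is gripped (width 24 mm) and the lid barely shifted. Lifting it off and carrying it above the pot, still tilted.

```bash
python3 -m inch '[0,0,-0.5,0,0,0,-1.5,0,0,0,-2.5,0,0,0,-3,0,0,0,-2.5,0]'; python3 -m inch '[-0.2,1.5,-1,0,-0.3,2.5,0,0,-0.4,3.5,0,0,-0.4,3.5,0,0,-0.4,3.5,0,0]';python3 -m inch '[-0.4,3.5,0,0,-0.4,3.5,0,0,-0.3,3,0,0,-0.2,2.5,0,0,-0.1,1.5,0,0]';python3 -m inch '[0,0.6,0,0,0,0,0,0,0,0,0,0]';python3 to.py .529 -.0287 .194
cat > lid.py <<'E'
from workcell import vision,bot
from h import *
st=bot.state();p=st["tcp_pos"];yaw=st["tool_rot"][2]
tx=np.array([np.cos(yaw),np.sin(yaw),0]);ty=np.array([np.sin(yaw),-np.cos(yaw),0])
for nme in("top","side"):
    s=vision.snapshot(nme);X=cloud(s);c=s["img"].astype(int)
    m=(np.hypot(X[...,0]-p[0],X[...,1]-p[1])<.075)&(X[...,2]>p[2]-.13)&(X[...,2]<p[2]-.03)&(c[...,0]>95)&(np.ptp(c,axis=-1)<70)
    q=X[m]-p; q=np.c_[q@tx,q@ty,q[:,2]]
    if len(q)<20: print(nme,"few",len(q)); continue
    rng=np.random.default_rng(0);best=np.zeros(len(q),bool)
    for _ in range(500):
        t=q[rng.choice(len(q),3,False)];n=np.cross(t[1]-t[0],t[2]-t[0]);L=np.linalg.norm(n)
        if L<2e-5: continue
        n/=L
        if abs(n[2])<.6: continue
        i=np.abs((q-t[0])@n)<.0025
        if i.sum()>best.sum(): best=i
    w=q[best];c0=w.mean(0);n=np.linalg.svd(w-c0)[2][2];n*=np.sign(n[2])
    e1=np.cross([0,1,0],n);e1/=np.linalg.norm(e1);e2=np.cross(n,e1)
    (a,b),r=cv2.minEnclosingCircle((np.c_[(w-c0)@e1,(w-c0)@e2]*1e3).astype(np.float32))
    fc=c0+(a*e1+b*e2)/1e3
    print(nme,len(w),"of",len(q),"flange top centre in tool axes (x,y,up) mm",(fc*1e3).round(1),"n",n.round(3),"r",round(r,1),"tiltdeg",np.degrees(np.arctan2(n[0],n[2])).round(1))
cv2.imwrite("pics/l%d.png"%int(st["t"]*10),cv2.resize(s["img"][130:240,240:350,::-1],(440,440),interpolation=3))
E
python3 lid.py; ls pics
```

```text
t: 9.82
tcp_pos: [0.4634, -0.3135, 0.2424]
tool_rot: [3.141, -0.001, 3.025]
contact_force: [0.6, -0.7, -0.7]
grip_width: 0.0238
t: 10.23
tcp_pos: [0.497, -0.1693, 0.2504]
tool_rot: [3.14, -0.002, 3.025]
contact_force: [0.1, -0.0, -2.1]
grip_width: 0.0237
t: 10.65
tcp_pos: [0.527, -0.0303, 0.2503]
tool_rot: [3.14, -0.003, 3.029]
contact_force: [0.7, 0.4, -1.4]
grip_width: 0.0237
t: 10.9
tcp_pos: [0.5278, -0.0282, 0.2511]
tool_rot: [-3.141, -0.002, 3.026]
contact_force: [-0.3, -0.1, -1.5]
grip_width: 0.0239
t 10.9 tcp [ 0.5278 -0.0282  0.2511] rot [-3.141e+00 -2.000e-03  3.026e+00] F [-0.3 -0.1 -1.5] w 0.0239
cm [-0.14 -0.03  5.71]
top 160 of 170 flange top centre in tool axes (x,y,up) mm [  3.7   0.3 -92.2] n [ 0.489 -0.011  0.872] r 40.8 tiltdeg 29.3
side 330 of 387 flange top centre in tool axes (x,y,up) mm [-11.7  -3.4 -85. ] n [0.495 0.004 0.869] r 46.9 tiltdeg 29.7
a.png
b.png
c.png
crop0.png
d.png
l109.png
side0.png
top0.png
```

The side view fits the flange well (r 46.9 mm, tilt 29.7°). The neck axis passes about 4 mm to +tool x of the pads. My plan is to touch the lid's low flange edge on the near rim, then swing the gripper on an arc about that edge to level the lid. First I'll descend to contact.

```bash
python3 -m inch '[-0.55,0,1,0,0,0,1.5,0,0,0,1.5,0,0,0,0.8,0,0,0,0,0]'; python3 -m inch '[0,0,0.2,0,0,0,0.1,0,0,0,0,0]'; python3 to.py .5332 -.0292 .1948; for k in 1; do python3 -m inch '[0,0,0.15,0,0,0,0,0,0,0,0,0]'|egrep 'tcp|cont'; python3 -m inch '[0,0,0.15,0,0,0,0,0,0,0,0,0]'|egrep 'tcp|cont'; done; python3 lid.py
```

```text
t: 11.42
tcp_pos: [0.5325, -0.0295, 0.2006]
tool_rot: [3.141, -0.006, 3.024]
contact_force: [0.0, -0.5, -1.4]
grip_width: 0.0242
t: 11.67
tcp_pos: [0.5342, -0.0291, 0.2016]
tool_rot: [3.142, 0.002, 3.025]
contact_force: [0.6, -0.2, -0.9]
grip_width: 0.0236
t 11.67 tcp [ 0.5342 -0.0291  0.2016] rot [3.142e+00 2.000e-03 3.025e+00] F [ 0.6 -0.2 -0.9] w 0.0236
cm [ 0.1  -0.02  0.68]
tcp_pos: [0.5339, -0.0289, 0.1998]
contact_force: [0.9, -0.3, -1.9]
tcp_pos: [0.5337, -0.0288, 0.1978]
contact_force: [-0.1, 0.9, -1.8]
top 135 of 147 flange top centre in tool axes (x,y,up) mm [  5.3   1.1 -92.6] n [ 0.521 -0.005  0.854] r 39.9 tiltdeg 31.4
side 328 of 432 flange top centre in tool axes (x,y,up) mm [-12.2  -2.3 -85.1] n [ 0.498 -0.006  0.867] r 47.3 tiltdeg 29.9
```

```bash
python3 -m inch '[0,0,0.15,0,0,0,0,0,0,0,0,0]'|egrep 'tcp|cont'; python3 -m inch '[0,0,0.15,0,0,0,0,0,0,0,0,0]'|egrep 'tcp|cont';python3 -m inch '[0,0,0.15,0,0,0,0,0,0,0,0,0]'|egrep 'tcp|cont'
```

```text
tcp_pos: [0.5337, -0.0289, 0.1962]
contact_force: [-1.3, -0.6, -1.7]
tcp_pos: [0.534, -0.0289, 0.1955]
contact_force: [-0.5, 0.4, 1.5]
tcp_pos: [0.5341, -0.0289, 0.1952]
contact_force: [-1.5, 0.2, 5.8]
```

```bash
python3 -c "
import cv2,glob
f=sorted(glob.glob('pics/l1*.png'))[-1];print(f)
import numpy as np
from workcell import vision
a=vision.snapshot('side')['img'][140:230,240:350,::-1];cv2.imwrite('pics/e.png',cv2.resize(a,(770,630),interpolation=3)[:600])"
```

```text
pics/l121.png
```

View pics/e.png

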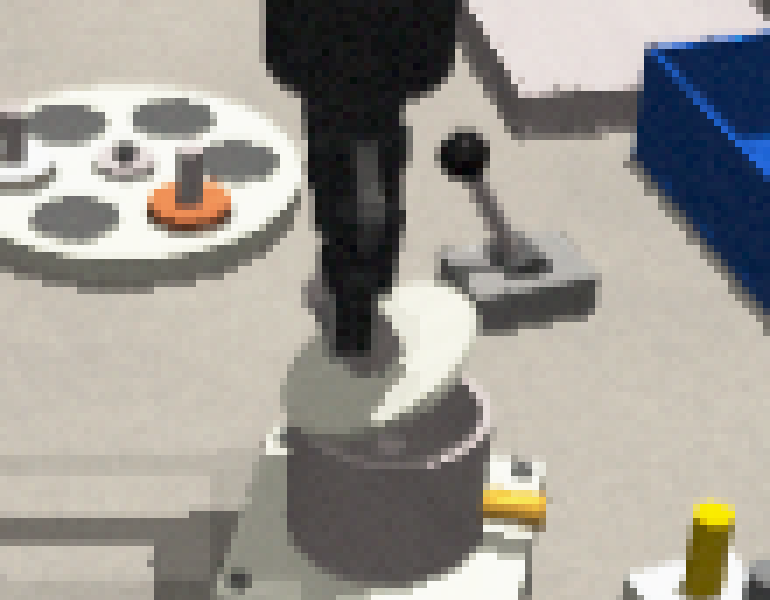

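The low edge of the lid (300,425) rests on the near rim (290,430) and the contact height matches prediction. Picture count so far: 8. Now the levelling arc.

```bash
python3 -m inch '[-0.24,0,0.11,0,-0.23,0,0.12,0,0,0,0,0]'|egrep 'tcp|cont|width';python3 -m inch '[-0.23,0,0.13,0,-0.23,0,0.14,0,0,0,0,0]'|egrep 'tcp|cont|width'; python3 lid.py
```

```text
tcp_pos: [0.5381, -0.0295, 0.1935]
contact_force: [-5.2, 1.0, 10.6]
grip_width: 0.0236
tcp_pos: [0.5431, -0.0301, 0.1907]
contact_force: [-3.8, -0.3, 8.9]
grip_width: 0.0243
top 230 of 257 flange top centre in tool axes (x,y,up) mm [  4.    1.5 -88.1] n [0.368 0.001 0.93 ] r 43.8 tiltdeg 21.6
side 342 of 443 flange top centre in tool axes (x,y,up) mm [ -6.2  -2.8 -86.7] n [ 0.358 -0.002  0.934] r 48.1 tiltdeg 21.0
```

The lid is pivoting in the grip as planned, from 30° to 21°, with forces around 10 N. Continuing.

```bash
python3 -m inch '[-0.22,0,0.15,0,-0.21,0,0.16,0,0,0,0,0]'|egrep 'tcp|cont|width';python3 -m inch '[-0.2,0,0.17,0,-0.2,0,0.17,0,0,0,0,0]'|egrep 'tcp|cont|width'; python3 lid.py
```

```text
tcp_pos: [0.5474, -0.0306, 0.1879]
contact_force: [-4.3, 0.6, 10.0]
grip_width: 0.0238
tcp_pos: [0.5517, -0.0311, 0.1846]
contact_force: [-3.3, 0.7, 10.2]
grip_width: 0.024
top 325 of 363 flange top centre in tool axes (x,y,up) mm [  9.    2.  -86.7] n [ 0.201 -0.005  0.98 ] r 44.4 tiltdeg 11.6
side 349 of 436 flange top centre in tool axes (x,y,up) mm [  0.9  -2.2 -87. ] n [0.209 0.002 0.978] r 48.5 tiltdeg 12.0
```

```bash
python3 -m inch '[-0.19,0,0.19,0,-0.18,0,0.19,0,0,0,0,0]'|egrep 'tcp|cont|width';python3 -m inch '[-0.17,0,0.2,0,-0.17,0,0.2,0,0,0,0,0]'|egrep 'tcp|cont|width'; python3 lid.py
```

```text
tcp_pos: [0.5557, -0.0316, 0.1809]
contact_force: [-1.5, 0.1, 8.7]
grip_width: 0.0238
tcp_pos: [0.5593, -0.032, 0.1771]
contact_force: [-2.1, 0.0, 10.1]
grip_width: 0.024
top 404 of 447 flange top centre in tool axes (x,y,up) mm [  6.7   0.6 -83.7] n [ 0.048 -0.001  0.999] r 44.9 tiltdeg 2.7
side 331 of 385 flange top centre in tool axes (x,y,up) mm [  5.6  -3.3 -85.9] n [ 0.045 -0.002  0.999] r 46.9 tiltdeg 2.6
```

```bash
python3 -m inch '[-0.16,0,0.2,0,0,0,0,0,0,0,0,0]'|egrep 'tcp|cont|width'; python3 lid.py;  python3 -m inch '[-0.05,0,0.1,0,0,0,0,0,0,0,0,0]'|egrep 'tcp|cont|width'; python3 lid.py
```

```text
tcp_pos: [0.5608, -0.0322, 0.1755]
contact_force: [-2.5, 0.9, 10.3]
grip_width: 0.0237
top 399 of 462 flange top centre in tool axes (x,y,up) mm [  7.9   0.7 -83.4] n [0.015 0.005 1.   ] r 45.0 tiltdeg 0.8
side 330 of 381 flange top centre in tool axes (x,y,up) mm [  5.5  -3.8 -85.8] n [0.008 0.004 1.   ] r 47.8 tiltdeg 0.5
tcp_pos: [0.5611, -0.0322, 0.175]
contact_force: [-3.3, 0.4, 14.1]
grip_width: 0.0239
top 407 of 466 flange top centre in tool axes (x,y,up) mm [  6.7   0.8 -83.4] n [-0.014 -0.003  1.   ] r 45.4 tiltdeg -0.8
side 332 of 379 flange top centre in tool axes (x,y,up) mm [  5.7  -2.5 -85.7] n [-0.001 -0.01   1.   ] r 48.5 tiltdeg -0.1
```

The lid is level (0–1° in both cameras), its flange is at the expected 91 mm, and the force is rising. Releasing, retreating and travelling to the red rod.

```bash
python3 -m inch '[0,0,-0.15,0,0,0,0,0]'|egrep 'cont'; python3 -m inch '[0,0,0,0,0,0,0,0,0,0,0,0]' 0.5|egrep 'cont|width'; python3 -m inch '[0,0,-0.5,0,0,0,-2,0,0,0,-2.5,0,0,0,-3,0,0,0,-2,0]'; python3 -m inch '[-1.97,-2.32,0,3,-1.85,-2.4,0,0,-1.85,-2.4,0,0,-1.85,-2.4,0,0,-1.85,-2.4,0,0]'; python3 -m inch '[-1.85,-2.4,0,0,-1.85,-2.4,0,0,0,0,0,7,0,0,0,7,0,0,0,7]'; python3 -m inch '[0,0,0,7,0,0,0,7,0,0,0,7,0,0,0,7,0,0,0,7]'; python3 -m inch '[0,0,0,7,0,0,0,5,0,0,0,0,0,0,0,0]'; python3 to.py .679 -.209 .132 1.787
python3 - <<'E'
from workcell import vision
from h import *
import pickle
for n in("top","side"):
    b=vision.snapshot(n);pickle.dump(b,open(n+"1.pkl","wb"));X=cloud(b);z=X[...,2];p=np.array([.554,-.0316]);d=np.hypot(X[...,0]-p[0],X[...,1]-p[1])
    q=X[(d<.025)&(z>.128)&(z<.145)]; print(n,"necktop",len(q),q.mean(0).round(4) if len(q) else"",cv2.minEnclosingCircle((q[:,:2]*1e3).astype(np.float32)) if len(q) else "")
    q=X[(d<.055)&(z>.084)&(z<.1)]
    c=q.mean(0) if len(q) else 0; print("flange",len(q),cv2.minEnclosingCircle((q[:,:2]*1e3).astype(np.float32)),np.median(q[:,2]),np.linalg.svd(q-c)[2][2].round(4))
E
```

```text
contact_force: [-0.7, -0.0, 8.9]
contact_force: [-0.2, -0.9, 0.2]
grip_width: 0.0425
t: 16.4
tcp_pos: [0.5608, -0.032, 0.2753]
tool_rot: [3.142, 0.003, 3.026]
contact_force: [1.2, 0.4, 0.1]
grip_width: 0.0425
t: 16.82
tcp_pos: [0.6346, -0.1655, 0.2724]
tool_rot: [3.141, -0.0, 2.973]
contact_force: [0.4, 0.9, 0.3]
grip_width: 0.0432
t: 17.23
tcp_pos: [0.6627, -0.2189, 0.2715]
tool_rot: [-3.142, -0.002, 2.599]
contact_force: [-0.4, 0.6, 0.3]
grip_width: 0.0424
t: 17.65
tcp_pos: [0.6626, -0.2179, 0.2722]
tool_rot: [-3.141, -0.001, 1.99]
contact_force: [-0.3, -0.8, 0.4]
grip_width: 0.0428
t: 17.98
tcp_pos: [0.6626, -0.2179, 0.2723]
tool_rot: [-3.141, -0.0, 1.789]
contact_force: [0.5, -0.8, 0.3]
grip_width: 0.0427
t 17.98 tcp [ 0.6626 -0.2179  0.2723] rot [-3.141 -0.     1.789] F [ 0.5 -0.8  0.3] w 0.0427
cm [ 0.5   1.8  14.03]
twist deg for yaw 0.1
top necktop 76 [ 0.5552 -0.0307  0.1349] ((555.59765625, -30.36199188232422), 12.755697250366211)
flange 880 ((555.8450927734375, -30.343887329101562), 45.91733169555664) 0.09173445642130185 [-0.0026 -0.004   1.    ]
side necktop 39 [ 0.554  -0.035   0.1321] ((554.6370849609375, -33.63484191894531), 13.749398231506348)
flange 396 ((554.9332275390625, -34.268192291259766), 47.571842193603516) 0.0894282670939495 [-0.0025 -0.0123  0.9999]
```

The lid is seated, with its flange at 91.7 mm and level within 0.5°. The neck is at about (0.555,−0.032). Next I'll grasp the red rod.

```bash
python3 -m inch '[0.5,1.85,0,0,0,0,2.5,0,0,0,3,0,0,0,3,0,0,0,2,0]'; python3 -m inch '[0,0,0,0,0,0,0,0]'; python3 to.py .6795 -.209 .132 1.787;  python3 - <<'E'
from workcell import vision
import cv2,numpy as np
a=vision.snapshot('side')['img'][:,:,::-1];b=vision.snapshot('top')['img'][:,:,::-1]
o=np.hstack([cv2.resize(a[160:270,310:420],(400,400),interpolation=3),cv2.resize(b[80:160,290:370],(400,400),interpolation=3)]);cv2.imwrite("pics/f.png",o)
E
```

```text
t: 18.5
tcp_pos: [0.6786, -0.2085, 0.1639]
tool_rot: [-3.138, -0.002, 1.788]
contact_force: [-0.2, 0.5, -0.1]
grip_width: 0.0427
t: 18.67
tcp_pos: [0.6789, -0.2088, 0.1658]
tool_rot: [-3.138, -0.002, 1.787]
contact_force: [0.0, -0.5, 0.1]
grip_width: 0.0428
t 18.67 tcp [ 0.6789 -0.2088  0.1658] rot [-3.138e+00 -2.000e-03  1.787e+00] F [ 0.  -0.5  0.1] w 0.0428
cm [-0.04  0.07  3.38]
twist deg for yaw 0.0
```

View pics/f.png

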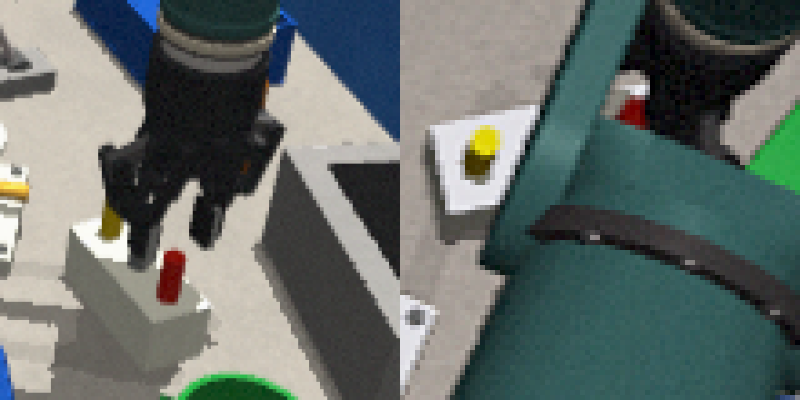

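The fingertips at (145,265) and (205,240) straddle the red handle's top (173,255), so they're well aligned. Descending and gripping.

```bash
python3 -m inch '[0,0,1.5,0,0,0,1.2,0,0,0,0.6,0,0,0,0,0,0,0,0,0]';  python3 -m inch '[0,0,0,0,0,0,0,0,0,0,0,0,0,0,0,0,0,0,0,0]' 0; python3 -m inch '[0,0,0,0]'; python3 -m inch '[0,0,-0.5,0,0,0,-1.5,0,0,0,-2.5,0,0,0,-3,0,0,0,-3,0]'; python3 -m inch '[0,0,-3,0,0,0,-1.5,0,0,0,0,0,0,0,0,0]'; python3 to.py .555 -.0317 .27
```

```text
t: 19.18
tcp_pos: [0.6795, -0.209, 0.1345]
tool_rot: [-3.141, -0.0, 1.786]
contact_force: [0.4, 0.5, 0.4]
grip_width: 0.0426
t: 19.6
tcp_pos: [0.6801, -0.2092, 0.1358]
tool_rot: [3.14, 0.001, 1.786]
contact_force: [0.6, 0.3, 2.6]
grip_width: 0.0145
t: 19.68
tcp_pos: [0.6801, -0.2091, 0.1358]
tool_rot: [3.14, 0.001, 1.787]
contact_force: [1.0, -0.4, 3.3]
grip_width: 0.014
t: 20.1
tcp_pos: [0.6787, -0.2088, 0.239]
tool_rot: [-3.138, -0.002, 1.786]
contact_force: [0.3, -0.7, 0.7]
grip_width: 0.0143
t: 20.43
tcp_pos: [0.6795, -0.2091, 0.2854]
tool_rot: [3.141, 0.001, 1.786]
contact_force: [0.2, 0.4, -0.5]
grip_width: 0.0138
t 20.43 tcp [ 0.6795 -0.2091  0.2854] rot [3.141e+00 1.000e-03 1.786e+00] F [ 0.2  0.4 -0.5] w 0.0138
cm [19.99 -8.37  1.52]
```

```bash
python3 -m inch '[1.5,-0.63,0,0,3,-1.26,0,0,3.5,-1.47,0,0,3.5,-1.47,0,0,3.5,-1.47,0,0]'; python3 -m inch '[3,-1.26,0,0,1.5,-0.63,0,0,0.5,-0.2,0,0,0,0,0,0,0,0,0,0]'; python3 to.py .555 -.0317 .2708
python3 - <<'E'
from workcell import vision,bot
import cv2,numpy as np
from h import *
p=bot.state()["tcp_pos"]
for n in("top","side"):
    s=vision.snapshot(n);c=s["img"].astype(int);X=cloud(s)
    m=(c[...,0]>90)&(c[...,1]<70)&(c[...,2]<70)&(np.hypot(X[...,0]-p[0],X[...,1]-p[1])<.04)&(X[...,2]>.15)
    print(n,m.sum(),(X[m].mean(0) if m.sum() else ""),X[m].min(0).round(4) if m.sum() else "",X[m].max(0).round(4) if m.sum() else "")
    if n=="side":
        cv2.imwrite("pics/g.png",cv2.resize(c[130:230,250:350,::-1].astype(np.uint8),(600,600),interpolation=3))
        P=s["R"]@np.array([[.555,-.0317,.135],[p[0],p[1],p[2]-.1258],[p[0],p[1],p[2]-.0858]]).T+s["t"][:,None]
        print(((P[0]/P[2]*s["fx"]+s["cx"]-250)*6).round(0),((P[1]/P[2]*s["fy"]+s["cy"]-130)*6).round(0))
E
```

```text
t: 20.85
tcp_pos: [0.5837, -0.0748, 0.2805]
tool_rot: [-3.135, -0.003, 1.786]
contact_force: [-0.3, 1.0, -0.5]
grip_width: 0.0142
t: 21.27
tcp_pos: [0.5547, -0.0321, 0.283]
tool_rot: [-3.139, -0.0, 1.786]
contact_force: [-0.2, -0.4, 0.3]
grip_width: 0.0143
t 21.27 tcp [ 0.5547 -0.0321  0.283 ] rot [-3.139 -0.     1.786] F [-0.2 -0.4  0.3] w 0.0143
cm [0.03 0.04 1.22]
top 0   
side 44 [ 0.55403143 -0.04044736  0.21701236] [ 0.5464 -0.0462  0.1985] [ 0.5599 -0.0246  0.2368]
[279. 281. 285.] [320. 282. 210.]
```

View pics/g.png

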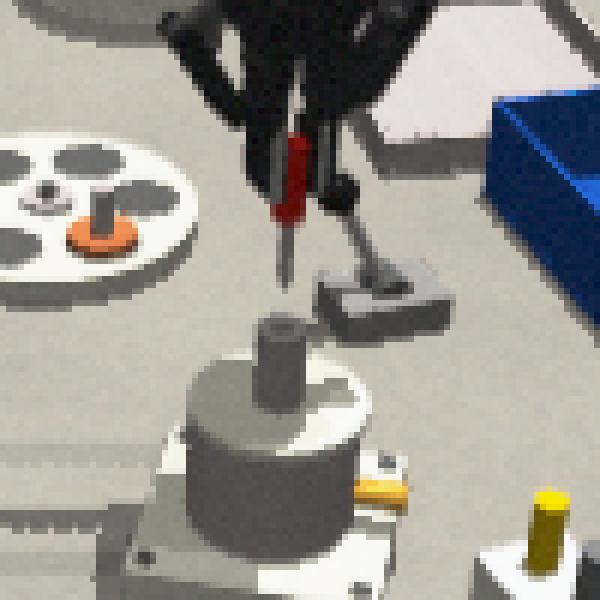

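The rod's point (286,285) is above the neck's opening (281,323), aligned to within about 1 mm. Inserting it in stages while watching the force.

```bash
python3 -m inch '[0.05,0,1.2,0,0,0,1,0,0,0,0.5,0,0,0,0,0,0,0,0,0]'|egrep 'tcp|cont'; python3 -m inch '[0,0,0.5,0,0,0,0.5,0,0,0,0,0]'|egrep 'tcp|cont';python3 to.py .5545 -.0317 .2208
```

```text
tcp_pos: [0.5545, -0.0313, 0.2564]
contact_force: [0.9, -0.7, -0.1]
tcp_pos: [0.5543, -0.0311, 0.2465]
contact_force: [-1.1, -0.1, -0.7]
t 22.03 tcp [ 0.5543 -0.0311  0.2465] rot [-3.140e+00 -1.000e-03  1.786e+00] F [-1.1 -0.1 -0.7] w 0.0137
cm [-0.07  0.    2.57]
```

The point is 14 mm into the bore with no side load. Continuing.

```bash
python3 -m inch '[0,0,0.6,0,0,0,0.6,0,0,0,0.6,0,0,0,0.3,0,0,0,0,0]'|egrep 'tcp|cont'; python3 -m inch '[0,0,0.2,0,0,0,0,0,0,0,0,0]'|egrep 'tcp|cont';python3 -m inch '[0,0,0.15,0,0,0,0,0,0,0,0,0]'|egrep 'tcp|cont';python3 -m inch '[0,0,0.15,0,0,0,0,0,0,0,0,0]'|egrep 'tcp|cont'
```

```text
tcp_pos: [0.5541, -0.031, 0.2251]
contact_force: [-0.9, 0.1, -0.3]
tcp_pos: [0.5548, -0.0312, 0.2248]
contact_force: [0.5, -0.4, -0.5]
tcp_pos: [0.5547, -0.0311, 0.2232]
contact_force: [-0.3, -0.1, -0.5]
tcp_pos: [0.5546, -0.0311, 0.2215]
contact_force: [0.1, -0.1, -0.3]
```

```bash
python3 -m inch '[0,0,0.1,0,0,0,0,0,0,0,0,0]'|egrep 'tcp|cont'; python3 -m inch '[0,0,0.1,0,0,0,0,0,0,0,0,0]'|egrep 'tcp|cont';python3 -m inch '[0,0,0.1,0,0,0,0,0,0,0,0,0]'|egrep 'tcp|cont'
```

```text
tcp_pos: [0.5548, -0.0311, 0.2208]
contact_force: [1.0, 0.5, -0.2]
tcp_pos: [0.5548, -0.0312, 0.2206]
contact_force: [-2.0, -0.2, 4.8]
tcp_pos: [0.5548, -0.0311, 0.2206]
contact_force: [-2.9, 0.8, 8.6]
```

The handle stopped on the neck at the predicted height (220.6 mm TCP against 220.8 mm) with the force rising. I'll release, retreat, check the stack numerically and measure the lever before throwing it.

```bash
python3 -m inch '[0,0,-0.15,0,0,0,0,0]'|egrep 'cont'; python3 -m inch '[0,0,0,0,0,0,0,0,0,0,0,0]' 0.45|egrep 'cont|width'; python3 -m inch '[0,0,-0.5,0,0,0,-1.5,0,0,0,-2,0,0,0,-2,0,0,0,-1,0]'; python3 -m inch '[1.7,0.7,0,0,2.7,1.1,0,0,2.9,1.2,0,0,2.9,1.2,0,0,2.9,1.2,0,0]' 0; python3 -m inch '[2.7,1.1,0,0,1.5,0.6,0,0,0.3,0.1,0,0,0,0,0,0,0,0,0,0]'; python3 to.py .588 .156 .153
cat > chk.py <<'E'
from workcell import vision
from h import *
for n in("top","side"):
    s=vision.snapshot(n);c=s["img"].astype(int);X=cloud(s);z=X[...,2]
    d=np.hypot(X[...,0]-.555,X[...,1]+.032)
    red=(c[...,0]>80)&(c[...,1]<70)&(c[...,2]<70)&(d<.04)&(z>.12)
    if red.sum(): print(n,"red",red.sum(),np.median(X[red],0).round(4),"z",z[red].min().round(4),z[red].max().round(4))
    q=X[(d<.055)&(z>.084)&(z<.1)];cc=np.median(q,0)
    print("  flange",len(q),cv2.minEnclosingCircle((q[:,:2]*1e3).astype(np.float32)),cc[2].round(4),np.linalg.svd(q-q.mean(0))[2][2].round(4))
    m=(np.abs(X[...,0]-.67)<.07)&(np.abs(X[...,1]-.17)<.035)&(z>.075)&(z<.125)&(c.max(-1)<70)
    if m.sum(): print("  ball",m.sum(),X[m].mean(0).round(4),X[m].min(0).round(4),X[m].max(0).round(4))
E
python3 chk.py
```

```text
contact_force: [-0.0, 0.0, 4.0]
contact_force: [-0.6, -0.5, 0.4]
grip_width: 0.0386
t: 24.78
tcp_pos: [0.5554, -0.0312, 0.293]
tool_rot: [3.138, 0.001, 1.786]
contact_force: [-0.3, -0.4, 0.5]
grip_width: 0.0379
t: 25.2
tcp_pos: [0.5794, 0.1096, 0.2899]
tool_rot: [-3.141, -0.0, 1.786]
contact_force: [0.1, -1.0, 0.2]
grip_width: 0.0005
t: 25.62
tcp_pos: [0.5873, 0.1555, 0.2898]
tool_rot: [-3.141, 0.001, 1.786]
contact_force: [-0.5, -0.3, -0.7]
grip_width: -0.0001
t 25.62 tcp [0.5873 0.1555 0.2898] rot [-3.141e+00  1.000e-03  1.786e+00] F [-0.5 -0.3 -0.7] w -0.0001
cm [ 0.05  0.09 13.68]
top red 35 [ 0.5524 -0.0313  0.1753] z 0.1342 0.1785
  flange 870 ((555.9302368164062, -30.534950256347656), 46.01152420043945) 0.0916 [ 0.    -0.004  1.   ]
  ball 62 [0.6353 0.1626 0.1029] [0.6249 0.1542 0.0928] [0.6492 0.1726 0.1081]
side red 69 [ 0.5526 -0.0397  0.1579] z 0.1346 0.1745
  flange 399 ((555.7817993164062, -34.31904220581055), 47.644134521484375) 0.0894 [-0.0019 -0.0086  1.    ]
  ball 37 [0.6342 0.1554 0.0966] [0.6239 0.1493 0.0816] [0.645  0.1645 0.1051]
```

The handle spans z 135–175 mm on the neck and the lid is level. The lever still leans to −x, with its ball at about (0.635,0.163). Descending behind the ball, then pushing it over.

```bash
python3 -m inch '[0,0.1,3,0,0,0,3.5,0,0,0,3.5,0,0,0,2.5,0,0,0,1.2,0]'|egrep 'tcp|cont'; python3 -m inch '[0,0.8,0,0,0,0.8,0,0,0,0.4,0,0,0,0,0,0]'|egrep 'tcp|cont';python3 -m inch '[-0.05,1,0,0,-0.05,1,0,0,-0.05,1,0,0,0,0,0,0]'|egrep 'tcp|cont'; python3 chk.py | grep ball; python3 to.py .68 .1718 .153
```

```text
tcp_pos: [0.5862, 0.1546, 0.1484]
contact_force: [-0.9, -0.6, -0.1]
tcp_pos: [0.6105, 0.1609, 0.1563]
contact_force: [0.1, -0.2, -0.4]
tcp_pos: [0.6397, 0.166, 0.1554]
contact_force: [0.5, -0.5, -0.3]
  ball 93 [0.6475 0.1587 0.1059] [0.6247 0.1512 0.0878] [0.6749 0.1755 0.1239]
t 26.9 tcp [0.6382 0.1658 0.1546] rot [3.139 0.    1.786] F [-0.6  0.8  0.4] w 0.0
cm [-0.31  4.21  0.17]
```

```bash
python3 -m inch '[-0.05,0.8,0,0,-0.05,0.8,0,0,-0.05,0.8,0,0,-0.05,0.8,0.2,0,0,0,0,0]'|egrep 'tcp|cont'; python3 -m inch '[-0.02,0.5,0.1,0,0,0.3,0,0,0,0,0,0]'|egrep 'tcp|cont';python3 -m inch '[0,0.3,0,0,0,0,0,0,0,0,0,0]'|egrep 'tcp|cont';python3 -m inch '[0,0.3,0,0,0,0,0,0,0,0,0,0]'|egrep 'tcp|cont';
```

```text
tcp_pos: [0.6707, 0.1706, 0.1505]
contact_force: [1.3, 0.1, 0.4]
tcp_pos: [0.6774, 0.1721, 0.1495]
contact_force: [0.3, 0.6, 0.2]
tcp_pos: [0.6801, 0.1728, 0.1502]
contact_force: [0.2, 0.2, -0.1]
tcp_pos: [0.6831, 0.1734, 0.1502]
contact_force: [-0.1, -0.6, 0.6]
```

```bash
python3 - <<'E'
from workcell import vision
import cv2,numpy as np
a=vision.snapshot('side')['img'][:,:,::-1];b=vision.snapshot('top')['img'][:,:,::-1]
o=np.hstack([cv2.resize(a[120:200,265:345],(400,400),interpolation=3),cv2.resize(b[70:150,160:240],(400,400),interpolation=3)]);cv2.imwrite("pics/v.png",o)
E
```

```text
(no output)
```

View pics/v.png

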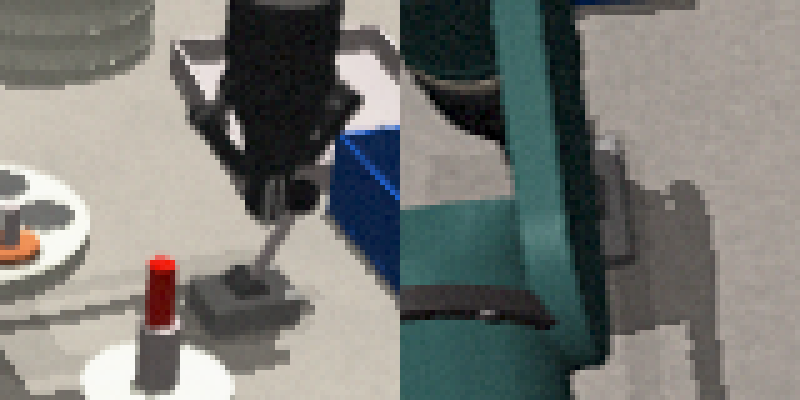

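The lever now leans to +x, with its ball at (300,193) just right of the fingers. The rod's red handle sits on the neck at (160,290). I'll push on until the stop is felt.

```bash
python3 -m inch '[0,0.3,0,0,0,0,0,0,0,0,0,0]'|egrep 'tcp|cont'; python3 -m inch '[0,0.3,0,0,0,0,0,0,0,0,0,0]'|egrep 'tcp|cont';python3 -m inch '[0,0.2,0,0,0,0,0,0,0,0,0,0]'|egrep 'tcp|cont';python3 -m inch '[0,0.2,0,0,0,0,0,0,0,0,0,0]'|egrep 'tcp|cont'
```

```text
tcp_pos: [0.6844, 0.1737, 0.1502]
contact_force: [-6.0, -1.6, 2.6]
tcp_pos: [0.6852, 0.1739, 0.1502]
contact_force: [-13.4, -2.8, 6.1]
tcp_pos: [0.6857, 0.174, 0.1501]
contact_force: [-18.6, -4.5, 8.9]
tcp_pos: [0.6862, 0.1741, 0.1501]
contact_force: [-23.9, -5.1, 11.6]
```

The stop is reached, with force rising to 24 N and almost no motion. Retreating and doing the final check.

```bash
python3 -m inch '[0,-1,0,0,0,-1.5,0,0,0,-1.5,0,0,0,-1,-1,0,0,0,-2.5,0]'|egrep 'tcp|cont'; python3 -m inch '[0,-2,-3,0,0,-3,-3,0,3,-3,-2,0,3,-2,0,0,2,-1,0,0]'|egrep 'tcp|cont';python3 -m inch '[0,0,0,0,0,0,0,0]'; python3 chk.py; python3 - <<'E'
from workcell import vision
from h import *
a=vision.snapshot('side');b=vision.snapshot('top')
for s in(a,b):
    X=cloud(s);z=X[...,2];m=(np.abs(X[...,0]-.71)<.035)&(np.abs(X[...,1]-.175)<.035)&(z>.075)&(z<.125);print("ball end",m.sum(),X[m].mean(0).round(4),X[m].max(0).round(4))
A=a["img"][:,:,::-1];B=b["img"][:,:,::-1]
o=np.hstack([cv2.resize(A[115:290,225:425],(440,385),interpolation=3),cv2.resize(B[80:220,100:240],(360,385),interpolation=3)])
cv2.imwrite("pics/z.png",o)
E
```

```text
tcp_pos: [0.6403, 0.1642, 0.1805]
contact_force: [0.1, 0.4, -0.2]
tcp_pos: [0.5224, 0.2183, 0.2659]
contact_force: [-0.4, -0.2, -1.2]
t: 30.17
tcp_pos: [0.5234, 0.2178, 0.2632]
tool_rot: [3.14, 0.0, 1.789]
contact_force: [0.0, 0.2, -0.6]
grip_width: -0.0
top red 35 [ 0.552  -0.0312  0.1758] z 0.1351 0.1784
  flange 875 ((555.9459228515625, -30.601749420166016), 46.03852081298828) 0.0917 [ 0.0042 -0.0024 -1.    ]
  ball 76 [0.7072 0.1752 0.1008] [0.6978 0.1653 0.0789] [0.7199 0.1855 0.1072]
side red 70 [ 0.5525 -0.0395  0.1579] z 0.1333 0.1744
  flange 397 ((554.7808227539062, -34.20835494995117), 47.56175994873047) 0.0891 [-0.0033 -0.0124  0.9999]
  ball 40 [0.7065 0.1686 0.0952] [0.6972 0.1605 0.0821] [0.7197 0.1845 0.1042]
ball end 50 [0.7059 0.1684 0.0924] [0.7186 0.1819 0.1043]
ball end 93 [0.706  0.1762 0.0981] [0.7197 0.1885 0.1063]
```

View pics/z.png

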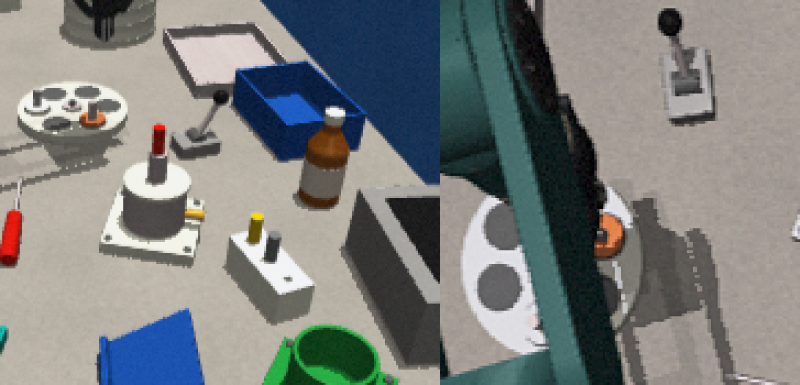

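The final view shows the lid seated with the red rod in it (158,140), the lever over to +x with its ball at (220,97), and the white and copper samples and the yellow and grey rods in place. Handing in.

```bash
python3 -c "
from workcell import bot
print(bot.finish_job())"
```

```text
the job is handed in; nothing more can be done
None
```

I did all four steps in the order asked and handed the job in at about 30 s of the 72 s allowed. No verdict came back, so the points below are my own checks.

- **Sample:** the black sample stands upright on the pot's floor, about centred. I lowered it until light contact at the predicted height, and a picture before the lid went on confirmed it.
- **Lid:** I carried it tilted and levelled it on the pot's rim with about 10–14 N. The flange is at about 91.7 mm in the top camera and level to within about 0.5°. The side camera read it about 2.5 mm lower and up to about 0.7° off level, in line with that camera's height offset on the rim.
- **Rod:** the red handle rests on the neck, spanning about 135 to 175 mm above the table. It stopped within 0.2 mm of the predicted height.
- **Valve:** I threw the lever last and pushed until it met its stop. I read up to about 24 N in the push direction there, the highest force I saw. The ball moved from x ≈ 0.635 m to 0.707 m, evenly on both sides of the pivot.
- **Everything else:** in the last picture the white and copper samples and the yellow and grey rods are where they were, and the robot is touching nothing.

The two cameras disagreed by 3–5 mm in y and about 2.5 mm in height. I used their average and corrected it from contacts and grips. No check failed.

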